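# Peel a stuck fittings tray off its stack and hold it out

## Task

The top tray of the nested stack of metal fittings trays sticks in its carrier. Take it by the wooden block at its corner and peel it off from that corner: lift this corner well up while the opposite corner stays down under its lip, then draw it out from under the lip and off, leaving the rest of the stack standing where it is. Hold it out level over the middle of the grey felt pad, about 15 cm above the bench, and finish while still holding it there; leave the brush jar, glue bottle and wooden casket alone.

Things in the scene. Friction and masses are not known exactly. Their poses are not given: they have to be found in the camera images.
- tray_mid (a point): middle of the top tray, 15 mm above its underside; x along its long side, y along the short one, z up. Open plain aluminium tray, 180 x 130 mm inside its 7 mm rim flange, 30 mm high, walls leaning out 15 degrees, 200 g, empty; 4 feet 9 mm long at x +-68, y +-44 mm. At the start it is level, 18 mm deep in the tray below, this point 55 mm above the bench, the rim at 70 mm
- tray_lug (a point): centre of the upright wooden grip block on one corner of the top tray, the only one: 36 mm high (top 18 mm above this point), 24 mm long along the tray's diagonal through this corner, 16 mm thick across it. Axes are the tray's; it lies at x -90, y +65, z +38.5 mm from tray_mid. Rim and corner plate lie 18 mm below this point; all around is free above that
- tray_far (a point): rim corner of the top tray opposite the block (x +90, y -65, z +15 mm from tray_mid; the tray's axes). A lip of the carrier reaches over it by 10 mm, 3.5 mm above the rim, so the tray cannot go straight up. Turned about this corner, block going up, to 0.3 rad, it is clear to be drawn 20 mm along the diagonal, block leading, out from under the lip, and lifted off
- stack_mid (a point): middle of the rest of the stack, 35 mm above its underside, on its axis; axes as the top tray's at the start. Three such trays fast on a steel base plate 214 x 164 mm, loose on the bench, 950 g. At tray_far's corner stands the upright with the lip (80 mm high). Two rubber-faced spring leaves (at x -45, y +-72 mm, 4 mm above the top rim) press on the rim with 2 N each and drag as it rises
- pad: grey felt pad, 200 x 150 x 3 mm, fixed flat on the bench; origin at the centre of its underside, x along its 200 mm side
- brush_jar: bystander: white jar of brushes, 76 mm across, about 200 mm high, origin at the centre of its underside
- glue: bystander: white glue bottle, 60 mm across, 150 mm high, origin at the centre of its underside
- casket: bystander: closed dark wooden casket, 106 x 166 x 93 mm, origin at the centre of its underside
Mind the look-alikes: they are no part of the job. Several things look just like the pad: the one meant starts farthest from the robot's base.

How it is judged:
By the outcome, as a careful person would: the job done as asked, in the order asked, and still so for the second after the job is handed in, while the arm keeps its last pose, push and grip.
It also fails if it takes over 43 s, if anything falls off the work surface, if the arm or the gripper's body presses on something with over 40 N, if the wrist force passes 120 N, or if a joint passes its speed limit or range.

## Robot

A 7-joint arm with a two-finger parallel gripper is mounted at the origin on the work surface. World frame = base frame: x ahead of the robot, y to its left, z up, the work surface at z = 0. Lengths are in m, angles in rad, forces in N, time in s.
With the tool pointing down it reaches from about 0.425 to 0.875 m from the base axis. Payload 4.7 kg.
Tool frame: the origin (TCP) lies where the fingers leave the gripper's body, on its centre line; the fingertips stand 70 mm ahead of it and the grasp point (between the pads) lies 51 mm ahead of it; z points along the fingers, y is the line along which they close (so a half turn about z gives the same grasp; the last joint's range is limited). The gripper opens to 87 mm and grips with 3 to 60 N. Pads are 19 mm wide; open, the fingers measure 117 mm over their backs; the gripper's body (75 mm by 190 mm) begins 51 mm behind the grasp point.
Start: joints at [1.289, 0.321, -0.07, 1.45, 0.023, 1.371, -0.057], TCP at [0.189, -0.622, 0.292] pointing down, gripper open.
Joint ranges: [-2.86, 2.86], [-0.3, 2.09], [-1.38, 1.24], [0.06, 2.45], [-1.56, 4.7], [0.09, 2.05], [-2.69, 2.69]. Speed limits (rad/s): [2.57, 2.57, 3.14, 3.14, 3.14, 3.14, 3.14].

## Interface

Orientations are given as a rotation vector (axis times angle).
In Python, from bench import get_state, get_image, get_calibration, close_job gives the robot as it stands.
- The arm moves only by the tool send_rows, never from a script. Its argument "rows" is a list of rows, each an object of numbers: "hand": the finger opening in mm, from 0 to 87; "x", "y", "z": the shift along the world's x, y, z in mm; "roll": the turn about the world's z in degrees. A call has 1 to 10 rows; each row shifts and turns the commanded pose from where the row before left it; what a row does not reach is not made up. A row lasts 1/10 s, in which the tool goes at most 50 mm and 8.59 degrees, less where a joint would pass 70% of its speed; a pose out of reach is approached as far as the arm can. A call is refused whole if a number of a shift passes 50 or a number of a turn 8.59, either way. A call with a gripper value outside its range is refused whole. The fingers move at their own pace and stop on an object; "force" is the grip in N (left out, the last holds). Time passes only in rows, so rows that do not move let the fingers close. It gives the time, the measured TCP pose, the force, the opening and the grip force at its end, in the units of the state.
- get_state(): the state, without advancing time (a new reading comes with each control period).
- get_image(name): name is "scene" or "top"; returns the picture (420x560x3 uint8, blue, green, red); there is no depth.
- get_calibration(name): a dict with "mtx" (3x3 intrinsics, pixels), "world_from_camera" (4x4, takes a point from camera to world coordinates). Camera axes: x right, y down, z forward; pixel columns grow to the right and rows downward; lengths in m; the calibration is good to about 2 mm. A picture is of the moment at which its call begins. get_calibration takes no time and is no camera call.
- close_job(): hands the job in; it is judged then, once.
The state is a dict: "time": time; "joint_positions": joint angles; "qd": joint speeds; "joint_torque": joint torques, N m; "position": TCP position; "tool_rot": TCP orientation; "ft_force": force on the tool from outside, world axes, zero at the start; "torque": the same for the moment, N m; "grip_width": opening from 0.0 (shut) to 1.0 (fully open); "grip_force": force on a finger pad.
Only numpy, scipy, OpenCV 4.12 (cv2) and the standard library are available. Lean on these libraries where they do the work, as an engineer would, in place of code of your own. Each camera call takes 0.05 s, during which the arm holds its last target. There are 200 camera calls.

## Working session

There is one attempt and no reset: what is moved stays moved. The work goes in short steps, Python scripts to look and compute and a tool call to move; the robot and the scene stay as the last step left them, time stands still between calls to the robot, and variables do not carry over. Pictures are saved under pics/ and viewed, at most 10 in all, crops included, and the job is handed in when it is done.

Besides the shell and the picture viewer there is one more tool, called by a JSON object that holds its "fn" and its "kwargs". send_rows: Moves the arm, as the interface text tells. Its arguments: {"type":"object","properties":{"rows":{"type":"array","items":{"type":"object","properties":{"hand":{"type":"number"},"x":{"type":"number"},"y":{"type":"number"},"z":{"type":"number"},"roll":{"type":"number"}}}},"force":{"type":"number"}},"required":["rows"]}

```bash
mkdir -p pics
python3 - <<'E'
from bench import *
import cv2,numpy as np
for n in("scene","top"):
    cv2.imwrite(f"pics/{n}0.png",get_image(n)); c=get_calibration(n); print(n,np.round(c["mtx"],1).tolist(),np.round(c["world_from_camera"],3).tolist())
s=get_state();print(s)
E
```

```text
scene [[429.7, 0.0, 275.4], [0.0, 429.7, 199.1], [0.0, 0.0, 1.0]] [[-0.325, 0.7, -0.636, 1.266], [0.946, 0.246, -0.212, 0.257], [0.008, -0.67, -0.742, 0.982], [0.0, 0.0, 0.0, 1.0]]
top [[421.5, 0.0, 287.5], [0.0, 421.5, 200.5], [0.0, 0.0, 1.0]] [[0.006, -0.99, 0.138, 0.316], [-1.0, -0.008, -0.017, 0.011], [0.018, -0.138, -0.99, 1.484], [0.0, 0.0, 0.0, 1.0]]
{'time': 0.1, 'joint_positions': array([ 1.28908357,  0.32172945, -0.07009694,  1.45158104,  0.02259891,
        1.37077233, -0.05691756]), 'qd': array([-0.00083752, -0.00079072, -0.00011665, -0.00198881, -0.00073249,
       -0.00066974, -0.00261433]), 'joint_torque': array([ 4.05144119e-04, -4.92573202e+01, -4.05311454e-01, -3.13399494e+01,
       -6.43100473e-02,  3.94304143e-02, -1.62160909e-06]), 'position': array([ 0.18934267, -0.62141356,  0.29126941]), 'tool_rot': array([-3.10563588e+00, -4.62757877e-01,  5.31142484e-04]), 'ft_force': array([ 0.25239871, -1.01329455, -0.30909748]), 'torque': array([-0.03624209,  0.01978862, -0.01768689]), 'grip_force': 0.0, 'grip_width': 0.9991286419954973}
```

View pics/scene0.png

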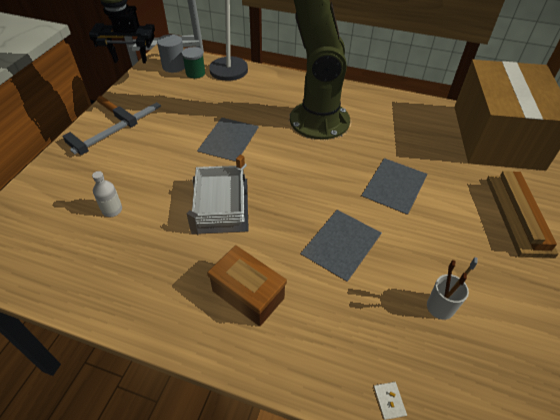

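View pics/top0.png

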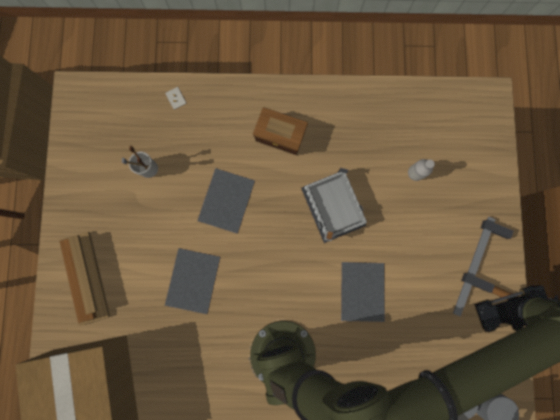

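Three grey pads in the top view: (227,200), (193,281) and (363,292), with the base at about (283,350). The one at (227,200) is farthest from the base, so it fits. The stack is at (335,205) top and (220,197) scene. I'll enlarge these to confirm.

```bash
cat > h.py <<'E'
from bench import *
import cv2,numpy as np
def unproj(n,u,v,z):
    c=get_calibration(n);T=np.array(c["world_from_camera"]);d=T[:3,:3]@np.linalg.solve(np.array(c["mtx"]),[u,v,1.])
    return T[:3,3]+d*(z-T[2,3])/d[2]
def proj(n,P):
    c=get_calibration(n);T=np.linalg.inv(np.array(c["world_from_camera"]));q=np.array(c["mtx"])@(T[:3,:3]@np.array(P)+T[:3,3]);return q[:2]/q[2]
E
python3 - <<'E'
from h import *
a=cv2.imread("pics/top0.png");b=cv2.imread("pics/scene0.png")
f=lambda im,x,y,w,h,s:cv2.resize(im[y:y+h,x:x+w],None,fx=s,fy=s,interpolation=cv2.INTER_CUBIC)
A=f(a,295,160,80,90,5);B=f(b,180,145,80,100,5);C=f(a,185,160,80,90,5)
cv2.imwrite("pics/c1.png",np.hstack([A,C])); cv2.imwrite("pics/c2.png",f(b,180,145,80,95,6))
for p in((227,200),(193,281),(363,292)): q=unproj("top",*p,.003);print(p,q.round(3),np.hypot(*q[:2]).round(3))
E
```

```text
(227, 200) [0.522 0.2   0.003] 0.559
(193, 281) [0.24  0.31  0.003] 0.392
(363, 292) [ 0.205 -0.277  0.003] 0.345
```

View pics/c1.png

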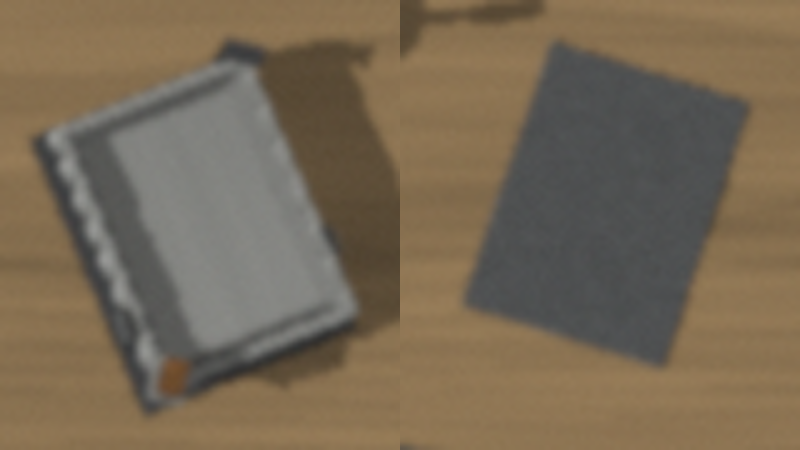

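View pics/c2.png

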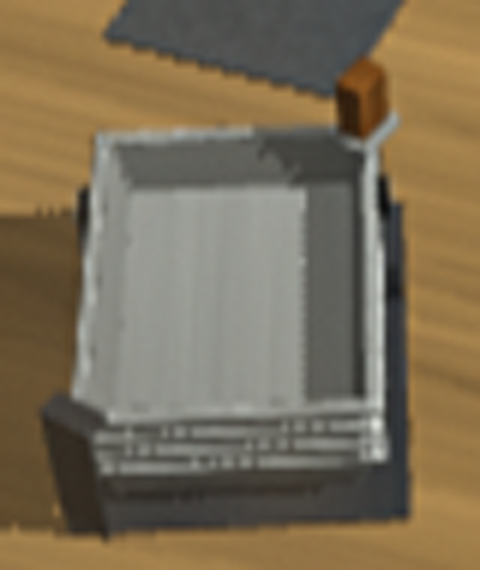

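The crops confirm the pad: crop centre about (606,205), i.e. top (226.3,201). The wooden block is at crop (175,376), i.e. top (330,235.2), and its top is at scene (240.3,158). The lip upright stands at the opposite corner, top (343,172).

Run:
```python
from h import *
t=lambda u,v:(295+u/5,160+v/5)
C=[unproj("top",*t(*p),.07) for p in((50,135),(355,310),(155,395))]
mid=(C[0]+C[1])/2; x=C[0]-C[2]; y=C[2]-C[1]
print("mid",mid.round(4),np.linalg.norm(x),np.linalg.norm(y),np.degrees([np.arctan2(x[1],x[0]),np.arctan2(y[1],y[0])-np.pi/2]))
print("lug top view",unproj("top",330,235.2,.108).round(4),"scene",unproj("scene",240.3,158,.1115).round(4))
for a in(20,22,24):
  r=np.radians(a);R=np.array([[np.cos(r),-np.sin(r)],[np.sin(r),np.cos(r)]]);print(a,(mid[:2]+R@[-.09,.065]).round(4), "far",proj("top",[*(mid[:2]+R@[.09,-.065]),.07]).round(1))
pc=[unproj("top",185+(u-400)/5,160+v/5,.003) for u,v in((555,40),(748,102),(665,365),(465,303))]
print("pad",np.mean(pc,0).round(4),[np.linalg.norm(pc[i]-pc[i-1]).round(3) for i in range(4)])
```

```text
mid [ 0.5008 -0.1753  0.07  ] 0.18965889016799176 0.14755049744690274 [21.79823401 23.18719759]
lug top view [ 0.3944 -0.1517  0.108 ] scene [ 0.3991 -0.1452  0.1115]
20 [ 0.394 -0.145] far [343.9 173.6]
22 [ 0.393  -0.1487] far [342.8 173.3]
24 [ 0.3922 -0.1525] far [341.7 173. ]
pad [0.5214 0.2012 0.003 ] [np.float64(0.198), np.float64(0.145), np.float64(0.196), np.float64(0.147)]
```

{"fn": "send_rows", "kwargs": {"rows": [{"hand": 87, "x": 18, "y": 42, "roll": -5}, {"x": 18, "y": 42, "roll": -5}, {"x": 18, "y": 42, "roll": -5}, {"x": 18, "y": 42, "roll": -5}, {"x": 18, "y": 42, "roll": -5}, {"x": 18, "y": 42, "roll": -5}, {"x": 18, "y": 42, "roll": -1}, {"x": 18, "y": 42}, {"x": 18, "y": 42}, {"x": 18, "y": 42}], "force": 12}}

```text
schema error: expected keys hand, x, y, z, roll
```

{"fn": "send_rows", "kwargs": {"rows": [{"x": 13, "y": 26, "z": -20}, {"x": 13, "y": 26, "z": -20}, {"z": -30}, {}, {}]}}

```text
schema error: expected keys hand, x, y, z, roll
```

Run:
```python
from h import *
s=get_state();print(s['time'],s['position'],s['tool_rot'],s['joint_positions'].round(2),s['ft_force'])
a=get_image("top");b=get_image("scene")
f=lambda im,x,y,w,h,s:cv2.resize(im[y:y+h,x:x+w],None,fx=s,fy=s,interpolation=cv2.INTER_CUBIC)
cv2.imwrite("pics/d.png",np.hstack([f(a,280,160,100,140,4),f(b,180,80,100,140,4)]))
```

```text
0.1 [ 0.18934267 -0.62141356  0.29126941] [-3.10563588e+00 -4.62757877e-01  5.31142484e-04] [ 1.29  0.32 -0.07  1.45  0.02  1.37 -0.06] [ 0.25239871 -1.01329455 -0.30909748]
```

View pics/d.png

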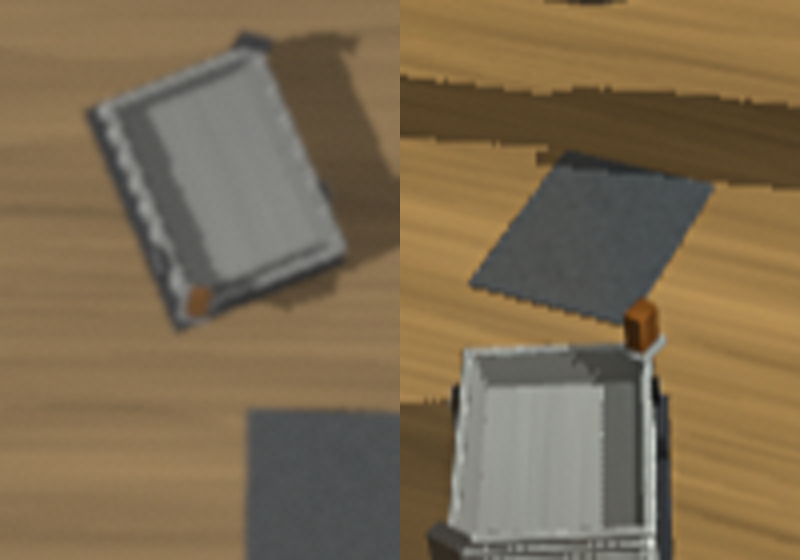

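The moves were refused because every row needs all the keys, so this picture just shows the scene unmoved. Resending.

{"fn": "send_rows", "kwargs": {"rows": [{"hand": 87, "x": 18, "y": 42, "z": 0, "roll": -5}, {"hand": 87, "x": 18, "y": 42, "z": 0, "roll": -5}, {"hand": 87, "x": 18, "y": 42, "z": 0, "roll": -5}, {"hand": 87, "x": 18, "y": 42, "z": 0, "roll": -5}, {"hand": 87, "x": 18, "y": 42, "z": 0, "roll": -5}, {"hand": 87, "x": 18, "y": 42, "z": 0, "roll": -5}, {"hand": 87, "x": 18, "y": 42, "z": 0, "roll": -1}, {"hand": 87, "x": 18, "y": 42, "z": 0, "roll": 0}, {"hand": 87, "x": 18, "y": 42, "z": 0, "roll": 0}, {"hand": 87, "x": 18, "y": 42, "z": 0, "roll": 0}], "force": 12}}

```text
time: 1.2
position: [0.3698, -0.1999, 0.2924]
tool_rot: [3.117, -0.384, 0.001]
ft_force: [1.5, -0.1, -0.1]
grip_width: 1.0
grip_force: 0.0
```

{"fn": "send_rows", "kwargs": {"rows": [{"hand": 87, "x": 13, "y": 26, "z": -20, "roll": 0}, {"hand": 87, "x": 13, "y": 26, "z": -20, "roll": 0}, {"hand": 87, "x": 0, "y": 0, "z": -30, "roll": 0}, {"hand": 87, "x": 0, "y": 0, "z": 0, "roll": 0}, {"hand": 87, "x": 0, "y": 0, "z": 0, "roll": 0}]}}

```text
time: 1.7
position: [0.3951, -0.1501, 0.2225]
tool_rot: [-3.118, 0.385, 0.002]
ft_force: [0.8, -0.4, 0.9]
grip_width: 0.999
grip_force: 0.0
```

Run:
```python
from h import *
s=get_state();print(s['time'],s['position'],s['tool_rot'],s['joint_positions'].round(2),s['ft_force'])
a=get_image("top");b=get_image("scene")
f=lambda im,x,y,w,h,s:cv2.resize(im[y:y+h,x:x+w],None,fx=s,fy=s,interpolation=cv2.INTER_CUBIC)
cv2.imwrite("pics/e.png",np.hstack([f(a,280,160,100,140,4),f(b,180,80,100,140,4)]))
```

```text
1.7 [ 0.39509853 -0.15009854  0.22247662] [-3.11771407e+00  3.85044381e-01  1.58843307e-03] [ 0.84 -0.11 -0.51  2.05 -0.06  1.18 -1.46] [ 0.82746932 -0.3806445   0.92523692]
```

View pics/e.png

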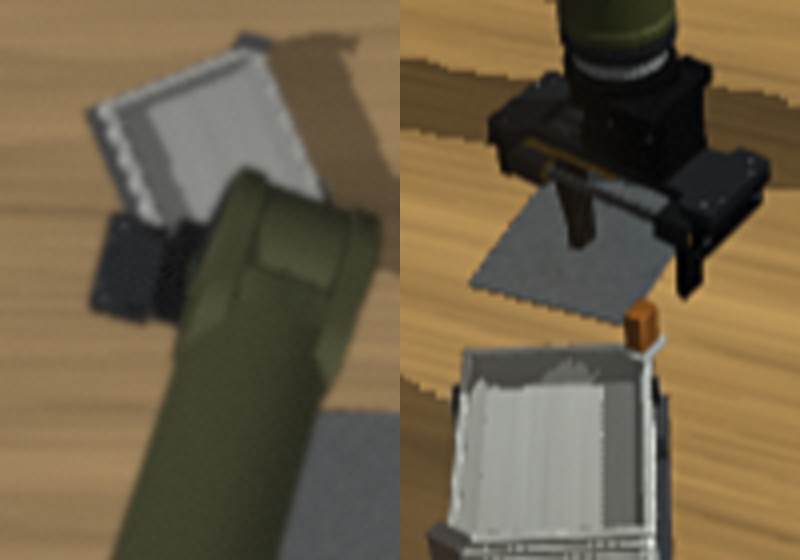

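The fingers straddle the block's line: tips at crop (582,245) and (690,292), block top at (642,310). Descending.

{"fn": "send_rows", "kwargs": {"rows": [{"hand": 60, "x": 0, "y": 1, "z": -20, "roll": 0}, {"hand": 60, "x": 1, "y": 0, "z": -20, "roll": 0}, {"hand": 60, "x": 0, "y": 0, "z": -16, "roll": 0}, {"hand": 40, "x": 0, "y": 0, "z": -11, "roll": 0}, {"hand": 30, "x": 0, "y": 0, "z": -5, "roll": 0}, {"hand": 24, "x": 0, "y": 0, "z": 0, "roll": 0}, {"hand": 24, "x": 0, "y": 0, "z": 0, "roll": 0}, {"hand": 24, "x": 0, "y": 0, "z": 0, "roll": 0}]}}

```text
time: 2.6
position: [0.397, -0.1491, 0.1511]
tool_rot: [3.117, -0.384, 0.002]
ft_force: [0.1, -0.3, -1.2]
grip_width: 0.36
grip_force: 0.0
```

Run:
```python
from h import *
s=get_state();print(s['time'],s['position'],s['tool_rot'],s['joint_positions'].round(2),s['ft_force'],s['torque'],s['grip_width']*87)
b=get_image("scene")
f=lambda im,x,y,w,h,s:cv2.resize(im[y:y+h,x:x+w],None,fx=s,fy=s,interpolation=cv2.INTER_CUBIC)
cv2.imwrite("pics/g.png",f(b,195,110,90,70,8))
```

```text
2.6 [ 0.39702133 -0.14907336  0.15110818] [ 3.11729767e+00 -3.84455018e-01  2.21949476e-03] [ 0.83 -0.02 -0.53  2.13 -0.01  1.02 -1.51] [ 0.09555193 -0.28574684 -1.19903886] [0.02694014 0.00753519 0.01219814] 31.28526235494732
```

View pics/g.png

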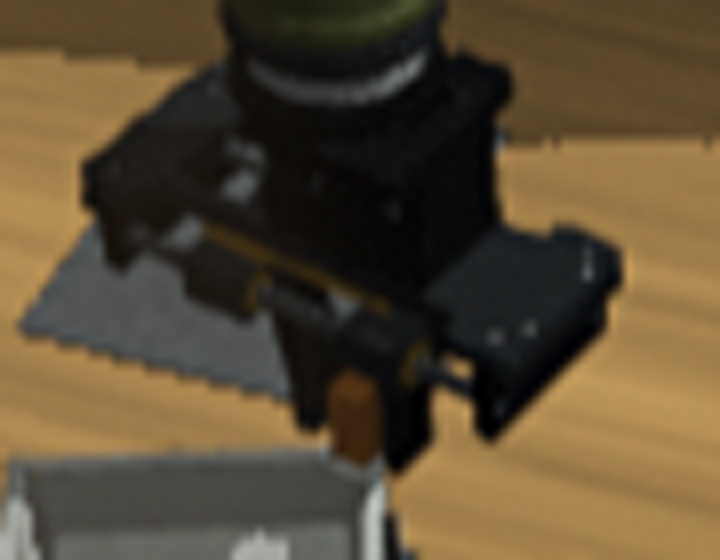

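The block at crop (357,415) sits between the two fingers. Closing gently.

{"fn": "send_rows", "kwargs": {"rows": [{"hand": 22, "x": 0, "y": 0, "z": 0, "roll": 0}, {"hand": 20, "x": 0, "y": 0, "z": 0, "roll": 0}, {"hand": 18, "x": 0, "y": 0, "z": 0, "roll": 0}, {"hand": 17, "x": 0, "y": 0, "z": 0, "roll": 0}, {"hand": 17, "x": 0, "y": 0, "z": 0, "roll": 0}], "force": 6}}

```text
time: 3.15
position: [0.3964, -0.149, 0.1503]
tool_rot: [3.118, -0.384, -0.0]
ft_force: [-0.1, -0.3, 0.5]
grip_width: 0.2
grip_force: 0.4
```

{"fn": "send_rows", "kwargs": {"rows": [{"hand": 10, "x": 0, "y": 0, "z": 0, "roll": 0}, {"hand": 10, "x": 0, "y": 0, "z": 0, "roll": 0}, {"hand": 10, "x": 0, "y": 0, "z": 0, "roll": 0}]}}

```text
time: 3.45
position: [0.3963, -0.1491, 0.1503]
tool_rot: [3.118, -0.384, -0.0]
ft_force: [-0.1, -2.4, 0.7]
grip_width: 0.183
grip_force: 6.0
```

{"fn": "send_rows", "kwargs": {"rows": [{"hand": 10, "x": 0, "y": 0, "z": 0, "roll": 0}, {"hand": 10, "x": 0, "y": 0, "z": 0, "roll": 0}, {"hand": 10, "x": 0.7, "y": -0.2, "z": 4.4, "roll": 0}, {"hand": 10, "x": 0.7, "y": -0.2, "z": 4.4, "roll": 0}, {"hand": 10, "x": 0.8, "y": -0.2, "z": 4.4, "roll": 0}, {"hand": 10, "x": 0.8, "y": -0.2, "z": 4.4, "roll": 0}, {"hand": 10, "x": 0.9, "y": -0.2, "z": 4.4, "roll": 0}], "force": 18}}

```text
time: 4.15
position: [0.4005, -0.15, 0.1728]
tool_rot: [3.118, -0.384, 0.001]
ft_force: [1.0, -0.5, -1.8]
grip_width: 0.185
grip_force: 18.0
```

Run:
```python
from h import *
s=get_state();print(s['time'],s['position'],s['joint_positions'].round(2),s['ft_force'],s['torque'],s['grip_width']*87)
b=get_image("scene")
cv2.imwrite("pics/i.png",cv2.resize(b[115:245,165:275],None,fx=4.5,fy=4.5,interpolation=cv2.INTER_CUBIC))
```

```text
4.15 [ 0.40054109 -0.14995431  0.172787  ] [ 0.84 -0.04 -0.53  2.1  -0.02  1.07 -1.49] [ 0.96192848 -0.54426026 -1.83864888] [0.04240481 0.22516639 0.01682006] 16.094376455375333
```

View pics/i.png

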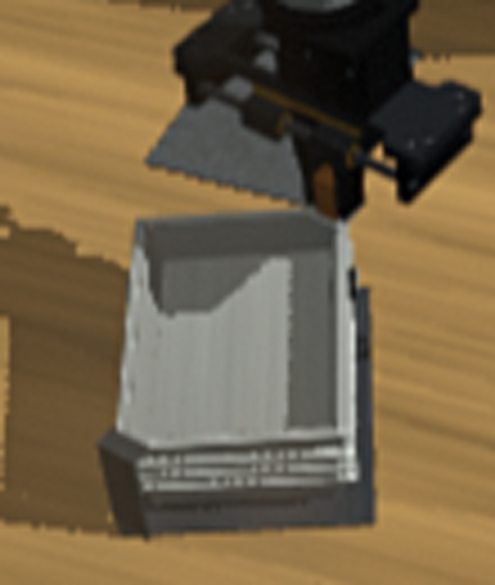

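The block corner rises at crop (325,195), and the far corner (125,435) stays down beneath the lip. Continuing along the arc with a slightly lighter grip so the block pivots.

{"fn": "send_rows", "kwargs": {"rows": [{"hand": 10, "x": 1.1, "y": -0.3, "z": 4.3, "roll": 0}, {"hand": 10, "x": 1.2, "y": -0.3, "z": 4.3, "roll": 0}, {"hand": 10, "x": 1.2, "y": -0.3, "z": 4.3, "roll": 0}, {"hand": 10, "x": 1.3, "y": -0.3, "z": 4.3, "roll": 0}, {"hand": 10, "x": 1.3, "y": -0.3, "z": 4.3, "roll": 0}], "force": 12}}

```text
time: 4.7
position: [0.4066, -0.1513, 0.1942]
tool_rot: [3.118, -0.384, 0.0]
ft_force: [0.1, 0.1, -1.9]
grip_width: 0.184
grip_force: 12.0
```

{"fn": "send_rows", "kwargs": {"rows": [{"hand": 10, "x": 1.5, "y": -0.4, "z": 4.2, "roll": 0}, {"hand": 10, "x": 1.6, "y": -0.4, "z": 4.2, "roll": 0}, {"hand": 10, "x": 1.7, "y": -0.4, "z": 4.1, "roll": 0}, {"hand": 10, "x": 1.7, "y": -0.4, "z": 4.1, "roll": 0}, {"hand": 10, "x": 1.7, "y": -0.4, "z": 4.1, "roll": 0}, {"hand": 10, "x": 1.8, "y": -0.5, "z": 4.1, "roll": 0}, {"hand": 10, "x": 1.8, "y": -0.5, "z": 4, "roll": 0}, {"hand": 10, "x": 0, "y": 0, "z": 0, "roll": 0}, {"hand": 10, "x": 0, "y": 0, "z": 0, "roll": 0}]}}

```text
time: 5.6
position: [0.4185, -0.1544, 0.2227]
tool_rot: [3.118, -0.384, 0.001]
ft_force: [0.6, -0.5, -2.2]
grip_width: 0.181
grip_force: 12.0
```

Run:
```python
from h import *
s=get_state();print(s['time'],s['position'],s['joint_positions'].round(2),s['ft_force'],s['torque'],s['grip_width']*87)
b=get_image("scene")
cv2.imwrite("pics/j.png",cv2.resize(b[100:245,165:275],None,fx=4,fy=4,interpolation=cv2.INTER_CUBIC))
```

```text
5.6 [ 0.41850895 -0.15437357  0.22273636] [ 0.84 -0.05 -0.52  2.01 -0.03  1.18 -1.49] [ 0.63043218 -0.52289776 -2.22079968] [-0.01397985 -0.12432758 -0.06493363] 15.762510151057759
```

View pics/j.png

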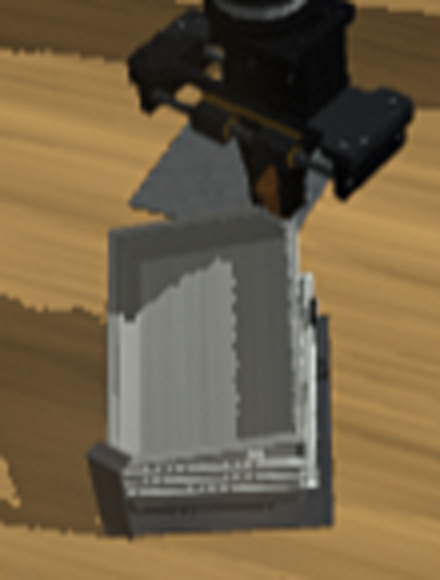

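The tray is tilted about 0.34 rad with its far corner still at the lip upright, crop (110,455); the stack hasn't moved. Locking the angle with a firm grip and drawing along the diagonal.

{"fn": "send_rows", "kwargs": {"rows": [{"hand": 10, "x": 0, "y": 0, "z": 0, "roll": 0}, {"hand": 10, "x": 0, "y": 0, "z": 0, "roll": 0}, {"hand": 10, "x": -3.9, "y": 1, "z": 0, "roll": 0}, {"hand": 10, "x": -3.9, "y": 1, "z": 0, "roll": 0}, {"hand": 10, "x": -3.9, "y": 1, "z": 0, "roll": 0}, {"hand": 10, "x": -3.9, "y": 1, "z": 0, "roll": 0}, {"hand": 10, "x": -3.9, "y": 1, "z": 0, "roll": 0}, {"hand": 10, "x": -3.9, "y": 1, "z": 1, "roll": 0}, {"hand": 10, "x": 0, "y": 0, "z": 0, "roll": 0}], "force": 60}}

```text
time: 6.55
position: [0.3943, -0.1491, 0.224]
tool_rot: [3.116, -0.386, 0.0]
ft_force: [-0.6, -2.0, -0.3]
grip_width: 0.179
grip_force: 60.0
```

Run:
```python
from h import *
s=get_state();print(s['time'],s['position'],s['joint_positions'].round(2),s['ft_force'],s['torque'],s['grip_width']*87)
```

```text
6.55 [ 0.39428766 -0.14905053  0.22398641] [ 0.84 -0.11 -0.51  2.06 -0.06  1.19 -1.46] [-0.57383654 -1.97911608 -0.25860932] [-0.58381974  0.17085517 -0.20321172] 15.547076750471506
```

{"fn": "send_rows", "kwargs": {"rows": [{"hand": 10, "x": -0.5, "y": 0.1, "z": 3, "roll": 0}, {"hand": 10, "x": -0.5, "y": 0.1, "z": 3, "roll": 0}, {"hand": 10, "x": 0, "y": 0, "z": 3, "roll": 0}, {"hand": 10, "x": 0, "y": 0, "z": 3, "roll": 0}, {"hand": 10, "x": 0, "y": 0, "z": 3, "roll": 0}, {"hand": 10, "x": 0, "y": 0, "z": 0, "roll": 0}]}}

```text
time: 7.15
position: [0.3941, -0.1481, 0.239]
tool_rot: [3.118, -0.384, 0.001]
ft_force: [-0.7, -0.5, -1.4]
grip_width: 0.179
grip_force: 60.0
```

Run:
```python
from h import *
s=get_state();print(s['time'],s['position'],s['joint_positions'].round(2),s['ft_force'],s['torque'],s['grip_width']*87)
```

```text
7.15 [ 0.39414535 -0.14808574  0.23904253] [ 0.85 -0.13 -0.51  2.04 -0.07  1.22 -1.45] [-0.71026647 -0.52975466 -1.38974305] [ 0.04771959  0.22761111 -0.02578339] 15.591786361850437
```

The tray is free: 1.4 N down and a 0.23 N·m moment, which matches its weight. Lifting clear, then carrying it to the pad.

{"fn": "send_rows", "kwargs": {"rows": [{"hand": 10, "x": 0, "y": 0, "z": 8, "roll": 0}, {"hand": 10, "x": 0, "y": 0, "z": 12, "roll": 0}, {"hand": 10, "x": 0, "y": 0, "z": 12, "roll": 0}, {"hand": 10, "x": 0, "y": 0, "z": 12, "roll": 0}, {"hand": 10, "x": 0, "y": 0, "z": 12, "roll": 0}, {"hand": 10, "x": 0, "y": 0, "z": 12, "roll": 0}, {"hand": 10, "x": 1, "y": 5, "z": 8, "roll": 0}, {"hand": 10, "x": 3, "y": 12, "z": 4, "roll": 1}, {"hand": 10, "x": 4, "y": 18, "z": 0, "roll": 2}, {"hand": 10, "x": 5, "y": 22, "z": 0, "roll": 4}]}}

```text
time: 8.15
position: [0.4069, -0.0892, 0.3182]
tool_rot: [-3.136, 0.186, 0.001]
ft_force: [-0.4, 0.3, -1.8]
grip_width: 0.181
grip_force: 60.0
```

{"fn": "send_rows", "kwargs": {"rows": [{"hand": 10, "x": 5, "y": 25, "z": 0, "roll": 4}, {"hand": 10, "x": 5, "y": 25, "z": 0, "roll": 4}, {"hand": 10, "x": 5, "y": 25, "z": 0, "roll": 4}, {"hand": 10, "x": 5, "y": 25, "z": 0, "roll": 4}, {"hand": 10, "x": 5, "y": 25, "z": 0, "roll": 4}, {"hand": 10, "x": 5, "y": 25, "z": 0, "roll": 4}, {"hand": 10, "x": 5, "y": 25, "z": 0, "roll": 4}, {"hand": 10, "x": 5, "y": 25, "z": 0, "roll": 4}, {"hand": 10, "x": 5, "y": 20, "z": 0, "roll": 4}, {"hand": 10, "x": 4, "y": 14, "z": 0, "roll": 4}]}}

```text
time: 9.15
position: [0.4552, 0.1466, 0.3186]
tool_rot: [-3.008, -0.905, -0.0]
ft_force: [1.0, 0.5, -2.4]
grip_width: 0.182
grip_force: 60.0
```

{"fn": "send_rows", "kwargs": {"rows": [{"hand": 10, "x": 2, "y": 8, "z": 0, "roll": 2}, {"hand": 10, "x": 1, "y": 4, "z": 0, "roll": 1.7}, {"hand": 10, "x": 0, "y": 0, "z": 0, "roll": 0}, {"hand": 10, "x": 0, "y": 0, "z": 0, "roll": 0}]}}

```text
time: 9.55
position: [0.4589, 0.154, 0.3184]
tool_rot: [2.983, 0.985, -0.001]
ft_force: [0.1, 0.1, -1.6]
grip_width: 0.18
grip_force: 60.0
```

Run:
```python
from h import *
s=get_state();print(s['time'],s['position'],s['tool_rot'],s['joint_positions'].round(2),s['ft_force'],s['torque'],s['grip_width']*87)
a=get_image("top");b=get_image("scene")
f=lambda im,x,y,w,h,s:cv2.resize(im[y:y+h,x:x+w],None,fx=s,fy=s,interpolation=cv2.INTER_CUBIC)
cv2.imwrite("pics/k.png",np.hstack([f(a,180,140,200,300,2)[:480],f(b,165,80,200,240,2)])[:480])
```

```text
9.55 [0.45887899 0.15401364 0.31843871] [ 2.98251867e+00  9.85250967e-01 -9.18376124e-04] [ 0.51 -0.02 -0.87  1.78 -0.02  1.38 -1.28] [ 0.11828315  0.06417019 -1.58329678] [-0.13306536  0.10955106  0.01917576] 15.701603850983146
```

View pics/k.png

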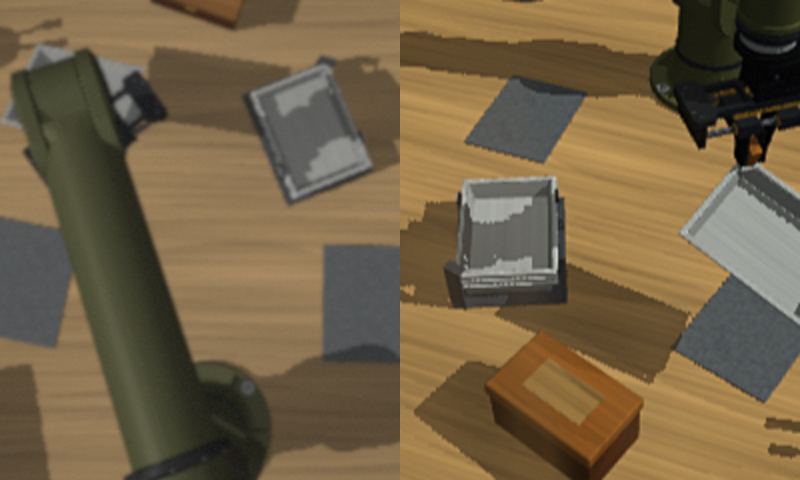

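Final view: the tray is held tilted above the pad (scene crop (750,240)), and the stack and casket are in place. To level it I'll set the far foot on the pad, swing the block down with a light grip, tighten and lift.

{"fn": "send_rows", "kwargs": {"rows": [{"hand": 10, "x": 0, "y": 0, "z": -8, "roll": 0}, {"hand": 10, "x": 0, "y": 0, "z": -16, "roll": 0}, {"hand": 10, "x": 0, "y": 0, "z": -20, "roll": 0}, {"hand": 10, "x": 0, "y": 0, "z": -20, "roll": 0}, {"hand": 10, "x": 0, "y": 0, "z": -20, "roll": 0}, {"hand": 10, "x": 0, "y": 0, "z": -16, "roll": 0}, {"hand": 10, "x": 0, "y": 0, "z": -10, "roll": 0}, {"hand": 10, "x": 0, "y": 0, "z": -6, "roll": 0}, {"hand": 10, "x": 0, "y": 0, "z": 0, "roll": 0}]}}

```text
time: 10.55
position: [0.4586, 0.1546, 0.202]
tool_rot: [-2.982, -0.987, 0.002]
ft_force: [0.1, 0.4, -1.9]
grip_width: 0.185
grip_force: 60.0
```

```bash
cat > st.py <<'E'
from h import *
s=get_state();print(s['time'],s['position'].round(4),s['ft_force'].round(2),s['torque'].round(3),s['grip_width']*87)
E
python3 st.py
```

```text
10.55 [0.4586 0.1546 0.202 ] [ 0.12  0.38 -1.93] [-0.115  0.148  0.019] 16.063288496224196
```

{"fn": "send_rows", "kwargs": {"rows": [{"hand": 10, "x": 0, "y": 0, "z": -3, "roll": 0}, {"hand": 10, "x": 0, "y": 0, "z": -3, "roll": 0}, {"hand": 10, "x": 0, "y": 0, "z": 0, "roll": 0}]}}

```text
time: 10.85
position: [0.4589, 0.1549, 0.1966]
tool_rot: [2.982, 0.988, 0.0]
ft_force: [-1.3, -0.0, -1.4]
grip_width: 0.175
grip_force: 60.0
```

```bash
python3 st.py
```

```text
10.85 [0.4589 0.1549 0.1966] [-1.3  -0.   -1.41] [-0.11   0.11   0.002] 15.240607973862595
```

{"fn": "send_rows", "kwargs": {"rows": [{"hand": 10, "x": 0, "y": 0, "z": -2, "roll": 0}, {"hand": 10, "x": 0, "y": 0, "z": -2, "roll": 0}, {"hand": 10, "x": 0, "y": 0, "z": -2, "roll": 0}, {"hand": 10, "x": 0, "y": 0, "z": 0, "roll": 0}]}}

```text
time: 11.25
position: [0.4587, 0.1548, 0.1903]
tool_rot: [-2.982, -0.988, 0.001]
ft_force: [0.7, 0.9, -1.7]
grip_width: 0.183
grip_force: 60.0
```

```bash
python3 st.py
```

```text
11.25 [0.4587 0.1548 0.1903] [ 0.74  0.94 -1.67] [-0.133  0.128  0.009] 15.900109887746266
```

{"fn": "send_rows", "kwargs": {"rows": [{"hand": 10, "x": 0, "y": 0, "z": -2, "roll": 0}, {"hand": 10, "x": 0, "y": 0, "z": -2, "roll": 0}, {"hand": 10, "x": 0, "y": 0, "z": 0, "roll": 0}]}}

```text
time: 11.55
position: [0.459, 0.1547, 0.1871]
tool_rot: [2.982, 0.987, -0.001]
ft_force: [-3.4, -3.1, 5.6]
grip_width: 0.18
grip_force: 60.0
```

```bash
python3 st.py
```

```text
11.55 [0.459  0.1547 0.1871] [-3.36 -3.1   5.65] [-0.216  0.457  0.091] 15.626618868178781
```

Contact at about z=0.188. Easing the grip and swinging down to level.

{"fn": "send_rows", "kwargs": {"rows": [{"hand": 10, "x": 0, "y": 0, "z": 0, "roll": 0}, {"hand": 10, "x": 0, "y": 0, "z": 0, "roll": 0}, {"hand": 10, "x": -2.4, "y": -1.8, "z": -3.7, "roll": 0}, {"hand": 10, "x": -2.4, "y": -1.8, "z": -3.7, "roll": 0}, {"hand": 10, "x": -2.4, "y": -1.8, "z": -3.7, "roll": 0}, {"hand": 10, "x": 0, "y": 0, "z": 0, "roll": 0}], "force": 10}}

```text
time: 12.15
position: [0.4511, 0.1492, 0.1747]
tool_rot: [2.982, 0.987, -0.001]
ft_force: [-0.1, -0.0, -0.7]
grip_width: 0.183
grip_force: 10.0
```

```bash
python3 st.py
```

```text
12.15 [0.4511 0.1492 0.1747] [-0.11 -0.03 -0.69] [ 0.048 -0.149 -0.025] 15.920204411055751
```

{"fn": "send_rows", "kwargs": {"rows": [{"hand": 10, "x": -2.3, "y": -1.7, "z": -4.2, "roll": 0}, {"hand": 10, "x": -2.3, "y": -1.7, "z": -4.2, "roll": 0}, {"hand": 10, "x": -2.3, "y": -1.7, "z": -4.2, "roll": 0}, {"hand": 10, "x": -2.3, "y": -1.7, "z": -4.2, "roll": 0}, {"hand": 10, "x": 0, "y": 0, "z": 0, "roll": 0}]}}

```text
time: 12.65
position: [0.4418, 0.1423, 0.158]
tool_rot: [2.982, 0.987, -0.002]
ft_force: [-0.0, 1.3, -1.6]
grip_width: 0.182
grip_force: 10.0
```

```bash
python3 st.py
```

```text
12.65 [0.4418 0.1423 0.158 ] [-0.04  1.27 -1.55] [-0.025 -0.097  0.016] 15.869657810931281
```

{"fn": "send_rows", "kwargs": {"rows": [{"hand": 10, "x": -1.9, "y": -1.4, "z": -4.5, "roll": 0}, {"hand": 10, "x": -1.9, "y": -1.4, "z": -4.5, "roll": 0}, {"hand": 10, "x": -1.9, "y": -1.4, "z": -4.5, "roll": 0}, {"hand": 10, "x": -1.9, "y": -1.4, "z": -4.5, "roll": 0}, {"hand": 10, "x": -1.6, "y": -1.2, "z": -4.5, "roll": 0}, {"hand": 10, "x": -1.6, "y": -1.2, "z": -4.5, "roll": 0}, {"hand": 10, "x": -1.6, "y": -1.2, "z": -4, "roll": 0}, {"hand": 10, "x": 0, "y": 0, "z": 0, "roll": 0}]}}

```text
time: 13.45
position: [0.4294, 0.1332, 0.127]
tool_rot: [2.982, 0.988, -0.002]
ft_force: [-0.6, 0.1, -1.0]
grip_width: 0.179
grip_force: 10.0
```

```bash
python3 st.py
```

```text
13.45 [0.4294 0.1332 0.127 ] [-0.61  0.08 -1.02] [-0.056 -0.024 -0.081] 15.60059517203403
```

{"fn": "send_rows", "kwargs": {"rows": [{"hand": 10, "x": -0.8, "y": -0.6, "z": -1.5, "roll": 0}, {"hand": 10, "x": -0.4, "y": -0.3, "z": -1, "roll": 0}, {"hand": 10, "x": 0, "y": 0, "z": 0, "roll": 0}]}}

```text
time: 13.75
position: [0.4289, 0.1326, 0.1252]
tool_rot: [2.982, 0.988, 0.0]
ft_force: [0.3, 0.2, -0.8]
grip_width: 0.182
grip_force: 10.0
```

```bash
python3 st.py
```

```text
13.75 [0.4289 0.1326 0.1252] [ 0.34  0.17 -0.8 ] [ 0.153 -0.178 -0.01 ] 15.849683531580466
```

{"fn": "send_rows", "kwargs": {"rows": [{"hand": 10, "x": -0.4, "y": -0.3, "z": -1, "roll": 0}, {"hand": 10, "x": 0, "y": 0, "z": -1, "roll": 0}, {"hand": 10, "x": 0, "y": 0, "z": 0, "roll": 0}]}}

```text
time: 14.05
position: [0.4284, 0.1322, 0.1231]
tool_rot: [2.982, 0.988, -0.0]
ft_force: [-0.2, 0.5, -0.5]
grip_width: 0.183
grip_force: 10.0
```

```bash
python3 st.py
```

```text
14.05 [0.4284 0.1322 0.1231] [-0.16  0.5  -0.5 ] [ 0.049 -0.11  -0.068] 15.904706442025258
```

{"fn": "send_rows", "kwargs": {"rows": [{"hand": 10, "x": 0, "y": 0, "z": -1, "roll": 0}, {"hand": 10, "x": 0, "y": 0, "z": -0.5, "roll": 0}, {"hand": 10, "x": 0, "y": 0, "z": 0, "roll": 0}]}}

```text
time: 14.35
position: [0.4283, 0.1323, 0.1226]
tool_rot: [2.981, 0.988, -0.002]
ft_force: [-4.6, -0.7, 10.4]
grip_width: 0.18
grip_force: 10.0
```

```bash
python3 st.py
```

```text
14.35 [0.4283 0.1323 0.1226] [-4.63 -0.66 10.38] [-0.311  0.963  0.011] 15.691131199523792
```

All feet are down at z=0.1226, as predicted. Relaxing the press, letting it settle, then gripping hard.

{"fn": "send_rows", "kwargs": {"rows": [{"hand": 10, "x": 0, "y": 0, "z": 0.7, "roll": 0}, {"hand": 17, "x": 0, "y": 0, "z": 0, "roll": 0}, {"hand": 17, "x": 0, "y": 0, "z": 0, "roll": 0}, {"hand": 17, "x": 0, "y": 0, "z": 0, "roll": 0}], "force": 3}}

```text
time: 14.75
position: [0.4284, 0.1323, 0.1222]
tool_rot: [-2.982, -0.988, 0.0]
ft_force: [-0.2, -0.5, 0.2]
grip_width: 0.194
grip_force: 0.0
```

```bash
python3 st.py
```

```text
14.75 [0.4284 0.1323 0.1222] [-0.16 -0.54  0.23] [-0.075 -0.024 -0.031] 16.881915769272343
```

{"fn": "send_rows", "kwargs": {"rows": [{"hand": 10, "x": 0, "y": 0, "z": 0, "roll": 0}, {"hand": 10, "x": 0, "y": 0, "z": 0, "roll": 0}, {"hand": 10, "x": 0, "y": 0, "z": 0, "roll": 0}, {"hand": 10, "x": 0, "y": 0, "z": 0, "roll": 0}], "force": 60}}

```text
time: 15.15
position: [0.4284, 0.1323, 0.1223]
tool_rot: [-2.982, -0.988, 0.0]
ft_force: [0.5, -0.2, -1.1]
grip_width: 0.182
grip_force: 60.0
```

```bash
python3 st.py
```

```text
15.15 [0.4284 0.1323 0.1223] [ 0.46 -0.18 -1.1 ] [-0.029 -0.084 -0.02 ] 15.798355067886284
```

{"fn": "send_rows", "kwargs": {"rows": [{"hand": 10, "x": 0, "y": 0, "z": 3, "roll": 0}, {"hand": 10, "x": 0, "y": 0, "z": 8, "roll": 0}, {"hand": 10, "x": 0, "y": 0, "z": 13, "roll": 0}, {"hand": 10, "x": 1, "y": 0.6, "z": 18, "roll": 0}, {"hand": 10, "x": 1, "y": 0.7, "z": 20, "roll": 0}, {"hand": 10, "x": 1, "y": 0.7, "z": 20, "roll": 0}, {"hand": 10, "x": 1, "y": 0.6, "z": 18, "roll": 0}, {"hand": 10, "x": 0, "y": 0, "z": 13, "roll": 0}, {"hand": 10, "x": 0, "y": 0, "z": 7, "roll": 0}, {"hand": 10, "x": 0, "y": 0, "z": 3, "roll": 0}]}}

```text
time: 16.15
position: [0.4326, 0.1349, 0.2461]
tool_rot: [2.982, 0.987, 0.001]
ft_force: [0.5, 0.1, -2.1]
grip_width: 0.178
grip_force: 60.0
```

{"fn": "send_rows", "kwargs": {"rows": [{"hand": 10, "x": 0, "y": 0, "z": 0, "roll": 0}, {"hand": 10, "x": 0, "y": 0, "z": 0, "roll": 0}, {"hand": 10, "x": 0, "y": 0, "z": 0, "roll": 0}, {"hand": 10, "x": 0, "y": 0, "z": 0, "roll": 0}, {"hand": 10, "x": 0, "y": 0, "z": 0, "roll": 0}]}}

```text
time: 16.65
position: [0.4323, 0.1349, 0.2451]
tool_rot: [-2.982, -0.988, 0.001]
ft_force: [0.3, 0.2, -2.1]
grip_width: 0.177
grip_force: 60.0
```

```bash
cat > chk.py <<'E'
from h import *
import sys
exec(open('st.py').read().split('\n',1)[1])
# predicted tray outline for tilts, vs edges: count bright (aluminium) pixels, and mean centroid
im=get_image("scene");cv2.imwrite("pics/l.png",im)
hsv=cv2.cvtColor(im,cv2.COLOR_BGR2HSV)
m=((hsv[...,1]<40)&(hsv[...,2]>105)).astype(np.uint8);m[:, :255]=0;m[:, 420:]=0
n,l,st,c=cv2.connectedComponentsWithStats(m);k=1+np.argmax(st[1:,4]);pts=np.argwhere(l==k)[:,::-1]
print("comp",st[k],"hull",cv2.approxPolyDP(cv2.convexHull(pts.astype(np.int32)),4,True)[:,0].tolist())
p=s['position'];g=p-[0,0,.051+.0058];ph=np.radians(36.55);f=np.array([np.cos(ph),np.sin(ph),0]);z=np.array([0,0,1.]);yv=np.cross(z,f)
a=np.arctan2(65,90);ex=lambda t:(f*np.cos(t)-z*np.sin(t),yv,f*np.sin(t)+z*np.cos(t))
for t in(-.05,0,.05,.1,.2,.35):
    F,Y,Z=ex(t); X=F*np.cos(a)+Y*np.sin(a); YY=-F*np.sin(a)+Y*np.cos(a)
    mid=g-(-.09*X+.065*YY+.0385*Z)
    print(t,"mid",mid.round(4),[proj("scene",mid+sx*.097*X+sy*.072*YY+.015*Z).round(0).tolist() for sx,sy in((-1,1),(1,1),(1,-1),(-1,-1))])
E
python3 chk.py
```

```text
16.65 [0.4323 0.1349 0.2451] [ 0.33  0.24 -2.13] [-0.176  0.192 -0.002] 15.35733569868604
comp [ 302  175   94   66 2329] hull [[395, 204], [368, 240], [302, 202], [325, 177], [336, 175]]
-0.05 mid [0.5229 0.2021 0.1554] [[330.0, 173.0], [396.0, 203.0], [369.0, 238.0], [300.0, 203.0]]
0 mid [0.5215 0.201  0.1498] [[330.0, 172.0], [395.0, 204.0], [368.0, 241.0], [300.0, 204.0]]
0.05 mid [0.5198 0.1998 0.1443] [[330.0, 172.0], [394.0, 206.0], [367.0, 243.0], [300.0, 204.0]]
0.1 mid [0.518  0.1984 0.1389] [[330.0, 171.0], [393.0, 207.0], [366.0, 245.0], [299.0, 205.0]]
0.2 mid [0.5136 0.1951 0.1285] [[329.0, 170.0], [391.0, 209.0], [363.0, 249.0], [299.0, 206.0]]
0.35 mid [0.5055 0.1891 0.114 ] [[329.0, 169.0], [388.0, 212.0], [359.0, 253.0], [298.0, 206.0]]
```

The rim corners measured in the image, (395,204) and (368,240), match the level prediction. Checking for creep over one second before handing in.

{"fn": "send_rows", "kwargs": {"rows": [{"hand": 10, "x": 0, "y": 0, "z": 0, "roll": 0}, {"hand": 10, "x": 0, "y": 0, "z": 0, "roll": 0}, {"hand": 10, "x": 0, "y": 0, "z": 0, "roll": 0}, {"hand": 10, "x": 0, "y": 0, "z": 0, "roll": 0}, {"hand": 10, "x": 0, "y": 0, "z": 0, "roll": 0}, {"hand": 10, "x": 0, "y": 0, "z": 0, "roll": 0}, {"hand": 10, "x": 0, "y": 0, "z": 0, "roll": 0}, {"hand": 10, "x": 0, "y": 0, "z": 0, "roll": 0}]}}

```text
time: 17.5
position: [0.4325, 0.1349, 0.2454]
tool_rot: [2.982, 0.988, 0.0]
ft_force: [-0.3, 0.3, -2.4]
grip_width: 0.176
grip_force: 60.0
```

```bash
python3 chk.py | head -2; python3 -c "from bench import *;print(close_job())"
```

```text
17.5 [0.4325 0.1349 0.2454] [-0.28  0.3  -2.38] [-0.163  0.144 -0.047] 15.318393562599951
comp [ 302  174   94   67 2342] hull [[395, 204], [368, 240], [302, 202], [325, 177], [336, 174]]
the job is handed in; nothing more can be done
None
```

I peeled the top tray off and handed the job in at about 17.6 s, with the tray held level about 15 cm above the middle of the far grey pad; to level it I briefly stood it on that pad, and the stack and casket had not moved in the last picture I viewed (9.5 s).

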